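Pack and hold a heater casting in its fixture

ROBOT

A 6-joint arm with a two-finger parallel gripper is mounted at the origin on the work surface. World frame = base frame: x ahead of the robot, y to its left, z up, the work surface at z = 0. Lengths are in m, angles in rad, forces in N, time in s.
With the tool pointing down it reaches from about 0.35 to 0.85 m from the base axis. Payload 8.1 kg.
Tool frame: the origin (TCP) lies between the finger pads; the fingertips stand 25 mm ahead of it and the grasp point (between the pads) lies 6 mm ahead of it (robot.tip_extent is the distance from the TCP to the fingertips, in m); z points along the fingers, y is the direction in which the jaws open and shut (so a half turn about z gives the same grasp; the last joint's range is limited). The gripper opens to 93 mm and grips with 3 to 60 N. Pads are 15 mm wide; open, the fingers measure 128 mm over their backs; the gripper's body (75 mm by 188 mm) begins 65 mm behind the grasp point.
Start: joints at [-1.296, 0.13, 1.488, -0, 1.523, -0.085], TCP at [0.211, -0.562, 0.244] pointing down, gripper open.
Joint ranges: [-2.96, 2.96], [-0.89, 2.26], [0.02, 2.5], [-1.34, 4.48], [0, 2.73], [-2.66, 2.66]. Speed limits (rad/s): [2.39, 2.39, 2.79, 3.14, 3.14, 3.14].

INTERFACE

Orientations are given as a rotation vector (axis times angle).
In Python, from plant import robot gives the robot as it stands.
- The arm moves only by the tool drive_tool, never from a script. Its argument "increments" is a list of rows, each a list of 7 numbers: the closure, from 0 (fully open) to 1 (shut), then the shift along the world's x, y, z in units of 25 mm (1.0 is 25 mm), then the turn, a rotation vector about the world's x, y, z in rad. In form: [[gripper, dx, dy, dz, rx, ry, rz], ...]. A call has 1 to 20 rows; each row is the pose to reach, as a shift and turn from the pose commanded when the call began; what a row does not reach only later rows make up. A row lasts 1/12 s, in which the tool goes at most 41.7 mm and 7.16 degrees, less where a joint would pass 70% of its speed; a pose out of reach is approached as far as the arm can. A call with a gripper value outside its range is refused whole. The fingers move at their own pace and stop on an object; "squeeze" is the grip in N (left out, the last holds). Time passes only in rows, so rows that repeat a pose let the fingers close. It gives the time, the measured TCP pose, the force and the opening at its end, in the units of the state.
- robot.read_state(): the state, without advancing time (a new reading comes with each control period).
- robot.read_camera(name): name is "side" or "top"; returns a dict with "image" (400x640x3 uint8, red, green, blue), "fx", "fy", "cx", "cy" (pixels), "T" (4x4, takes a point from camera to world coordinates). Camera axes: x right, y down, z forward; pixel columns grow to the right and rows downward; lengths in m; the calibration is good to about 2 mm. A picture is of the moment at which its call begins. There is no depth.
- robot.close_job(): hands the job in, once; it reports no verdict.
The state is a dict: "t": time; "q": joint angles; "dq": joint speeds; "joint_torque": joint torques, N m; "tool_pos": TCP position; "orientation": TCP orientation; "force": force on the tool from outside, world axes, zero at the start; "wrist_torque": the same for the moment, N m; "opening": finger opening in m.
Only numpy, scipy, OpenCV 4.12 (cv2) and the standard library are available. Lean on these libraries where they do the work, as an engineer would, in place of code of your own. Each camera call takes 0.05 s, during which the arm holds its last target.

TASK

The finned heater casting stands in the holding fixture a little short of the back stop, with a wide gap to the bar on one side and a narrow gap on the other. Take the thin packing plate out of the wooden block, slide it down into the side gap that is wide enough for it, about midway along the casting, until it stands on the fixture's base, and let go of it. Then push the casting straight back until its flange is flush on the back stop and finish while still pressing it firmly there, with the plate still in its gap and the thick plate and the other heater parts left where they are.

Things in the scene. Friction and masses are not known exactly. Their poses are not given: they have to be found in the camera images.
- fixture: Holding fixture, fixed to the bench: a flat steel base 300 x 220 x 15 mm. Its own x axis points to the back stop (away from the robot), y to the left, z up; its origin is on the bench, 105 mm in front of the stop's face and midway between the two side bars. The casting and the plate stand on the base's top, 15 mm above the bench.
- stop: Back stop on the fixture: upright steel block 25 mm thick (along x), 150 mm wide, its top 75 mm above the bench, with two opened toggle clamps on top of it (up to about 145 mm above the bench). Its origin is at the foot of the face that looks at the casting.
- stop_face (a point): Point on the back stop's face, at its middle across, 50 mm above the bench; axes as the fixture's.
- bar_thin: The thinner of two upright steel side bars, 140 mm long (x) x 20 mm thick (y) x 45 mm high, fixed on the base beside the casting, on its left or its right; axes as the fixture's. Origin: centre of its underside, 15 mm above the bench, 25 mm ahead of the fixture's origin along x and 67.5 mm to one side. The gap between it and the casting is 10 to 15 mm.
- bar_thick: The thicker side bar, 140 x 40 x 45 mm, on the other side, origin as for the thin one. The gap between it and the casting is under 5 mm.
- casting: Finned aluminium heat-exchanger casting, loose, about 0.7 kg, 150 mm long (x) x 90 mm wide (y) x 70 mm high, standing on the base with its flange towards the back stop, 10 to 30 mm short of it. Origin: centre of its underside; x points to its flange, z up. Its top is 85 mm above the bench; a sensor boss 22 mm across, up to 97 mm above the bench, stands on top 45 mm from its centre towards the robot. Too wide to grip. Sliding it takes up to about 10 N.
- casting_flange (a point): Centre of the casting's flat flange face (150 x 90 x 70 mm casting, +x end), 35 mm above its underside.
- casting_end (a point): Centre of the casting's flat closed end (90 x 70 mm) that faces the robot, 35 mm above its underside, 50 mm above the bench.
- thin_plate_mid (a point): Middle of the thin packing plate, half-way up: a steel plate 60 mm long (x), 8 mm thick (y), 120 mm high, about 0.3 kg, standing upright in the wooden block. The top of it has black grip scales 40 mm long that make it 16 mm thick, from 22 to 58 mm above this point (grip centre 40 mm above it); the plate's top is 60 mm and its foot 60 mm from this point. It is the thinner of two such plates.
- block: Wooden block 90 x 150 x 50 mm, fixed on the bench to the left or the right of the fixture, with two pockets 35 mm deep along its x axis: the thin plate stands in the one 35 mm to its -y side, the thick plate in the one 35 mm to its +y side. Pocket clearance about 1 mm each side. Origin: centre of its underside.
- thick_plate: The thicker packing plate, 60 x 16 x 120 mm with grip scales 24 mm thick, in the block's other pocket. Too thick for either gap; leave it. Origin: centre of its foot.
- blower: Combustion-air blower with motor, about 145 x 80 x 85 mm, lying loose on the other side of the fixture from the block. Bystander. Origin: under its middle.
- burner_tube: Perforated steel burner tube, 50 mm across (68 mm at its foot) and 68 mm high. Bystander. Origin: centre of its underside.
- control_unit: Yellow plastic control unit, 85 x 60 x 45 mm. Bystander. Origin: centre of its underside.
Mind the look-alikes: they are no part of the job. What is shaped like the part that bears thin_plate_mid but blue, turquoise or yellow is not meant.

How it is judged:
On the way, in this order (a step that is already met when the one before it is completed fails the run):
1. the thin plate stands on the fixture's base in the wide gap between the thin bar and the casting, let go ((y of thin_plate_mid in the frame of bar_thin between 0.01 and 0.024 m or y of thin_plate_mid in the frame of bar_thin between -0.024 and -0.01 m) and y of thin_plate_mid in the frame of fixture between -0.062 and 0.062 m and x of thin_plate_mid in the frame of fixture between -0.02 and 0.076 m and z of thin_plate_mid in the frame of fixture between 0.07 and 0.08 m and angle between thin_plate_mid's own z axis and vertical below 0.2 rad and contact force between the fingers and thin_plate below 0.3 N), for 0.2 s.
2. the casting is pressed flush on the back stop (x of casting_flange in the frame of stop_face above -0.002 m and angle between the x axis of casting and the x axis of fixture, either way round below 0.025 rad and angle between casting's own z axis and vertical below 0.03 rad and contact force between casting and stop above 4 N and contact force between the fingers and casting above 4 N), for 0.2 s.
At the end, for the whole second after the job is handed in: Thin plate upright (0.2 rad) on the base (5 mm) in the gap between thin bar and casting, not touched; casting flat, flange within 2 mm of the stop and square within 0.025 rad; fingers on casting and casting on stop each press over 4 N through the last second (all of step 1 and all of step 2); the arm keeps its last pose, push and grip.
It fails at once if the thick plate, blower, burner tube or control unit is moved by more than 30 mm (distance of any of blower, burner_tube, control_unit, thick_plate from where it was at the start of the episode above 0.03 m).
It fails at once if the casting is tipped (angle between casting's own z axis and vertical above 0.2 rad).
It also fails if it takes over 64 s, if anything falls off the work surface, if the arm or the gripper's body presses on something with over 40 N, if the wrist force passes 120 N, or if a joint passes its speed limit or range.

## Working session

There is one attempt and no reset: what is moved stays moved. The work goes in short steps, Python scripts to look and compute and a tool call to move; the robot and the scene stay as the last step left them, time stands still between calls to the robot, and variables do not carry over. Pictures are saved under pics/ and viewed, and the job is handed in when it is done.

Besides the shell and the picture viewer there is one more tool, called after "Request:" by a JSON object that holds its "name" and its "arguments", one argument or row to a line. drive_tool: Moves the arm, as the interface text tells. Its arguments: {"type":"object","properties":{"increments":{"type":"array"},"squeeze":{"type":"number"}},"required":["increments"]}

```bash
mkdir -p pics; ls; cat > h.py <<'E'
import numpy as np,cv2
from plant import robot
def shot(n,tag):
    c=robot.read_camera(n); cv2.imwrite(f'pics/{tag}.png',c['image'][:,:,::-1]); np.savez(f'pics/{tag}.npz',**c); return c
def load(tag): return dict(np.load(f'pics/{tag}.npz'))
def ray(c,u,v):
    d=np.array([(u-c['cx'])/c['fx'],(v-c['cy'])/c['fy'],1.]);T=c['T'];return T[:3,3],T[:3,:3]@d
def onz(c,u,v,z):
    o,d=ray(c,u,v);return o+d*(z-o[2])/d[2]
def proj(c,p):
    T=c['T'];q=T[:3,:3].T@(np.array(p)-T[:3,3]);return c['fx']*q[0]/q[2]+c['cx'],c['fy']*q[1]/q[2]+c['cy']
E
python3 - <<'E'
from h import *
np.set_printoptions(precision=4,suppress=True)
for n in('top','side'):
    c=shot(n,n+'0');print(n,c['fx'],c['cx'],c['cy'],c['T'])
print(robot.read_state(),robot.tip_extent)
E
```

```text
pics
top 364.75400034092837 314.139202877954 196.6183525995763 [[ 0.0022 -0.9861  0.166   0.3702]
 [-0.9999 -0.0041 -0.0112  0.0277]
 [ 0.0117 -0.166  -0.9861  1.1285]
 [ 0.      0.      0.      1.    ]]
side 463.4852464761439 317.6388531033471 202.4451282844117 [[-0.8164 -0.4486  0.3637  0.1217]
 [-0.5773  0.6157 -0.5363  0.6438]
 [ 0.0166 -0.6478 -0.7616  0.9683]
 [ 0.      0.      0.      1.    ]]
{'t': 0.1, 'q': array([-1.2964,  0.1311,  1.4891, -0.    ,  1.523 , -0.0854]), 'dq': array([ 0.0017, -0.0013, -0.0021,  0.    ,  0.0007,  0.0009]), 'joint_torque': array([  0.0002, -56.1342, -49.3096,   0.0771,   0.0292,  -0.    ]), 'tool_pos': array([ 0.2111, -0.5611,  0.2427]), 'orientation': array([-3.0893, -0.5618,  0.0003]), 'force': array([ 0.1792,  0.4714, -0.6796]), 'wrist_torque': array([-0.0137, -0.0592,  0.06  ]), 'opening': 0.09289958090891118} 0.025
```

View pics/top0.png

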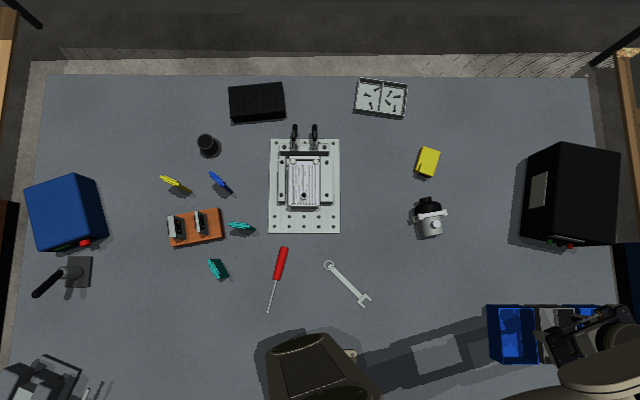

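View pics/side0.png

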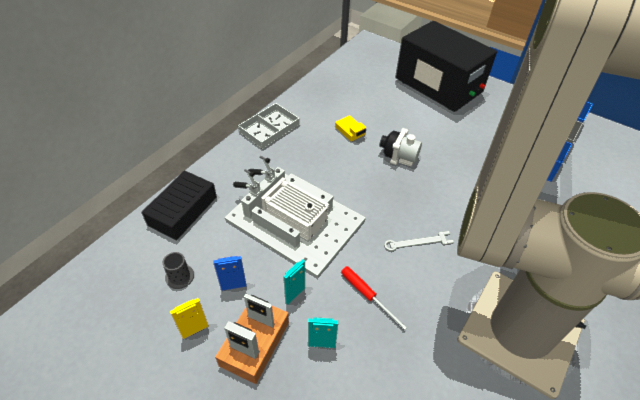

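The block (orange) is left of the fixture, at about (195,227) in the top view, with look-alikes around it. I'll enlarge this area.

```bash
python3 - <<'E'
from h import *
def crop(t,x0,y0,w,h,s):
    im=cv2.imread(f'pics/{t}.png')[y0:y0+h,x0:x0+w]
    im=cv2.resize(im,None,fx=s,fy=s,interpolation=cv2.INTER_CUBIC)
    im=np.clip(im.astype(float)*1.0,0,255).astype(np.uint8)
    for i in range(0,w,10): cv2.putText(im,str(x0+i),(i*s,8),0,.3,(0,255,255),1); cv2.line(im,(i*s,10),(i*s,14),(0,255,255),1)
    for i in range(0,h,10): cv2.putText(im,str(y0+i),(0,i*s+4),0,.3,(0,255,255),1)
    return im
cv2.imwrite('pics/c1.png',crop('top0',265,125,80,115,5)) 
cv2.imwrite('pics/c2.png',crop('top0',155,165,110,90,7))
cv2.imwrite('pics/c3.png',crop('side0',210,250,110,130,4))
cv2.imwrite('pics/c4.png',crop('side0',220,150,155,125,5))
E
```

```text
(no output)
```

View pics/c1.png

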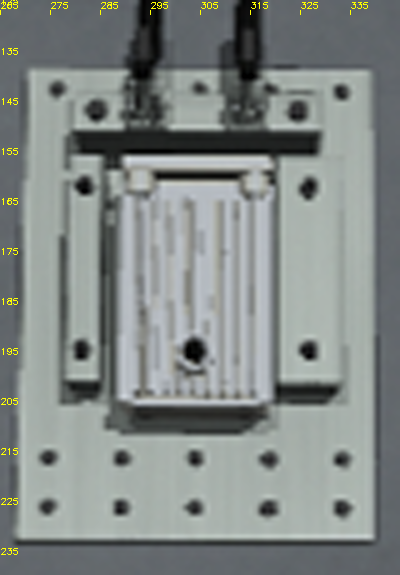

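View pics/c2.png

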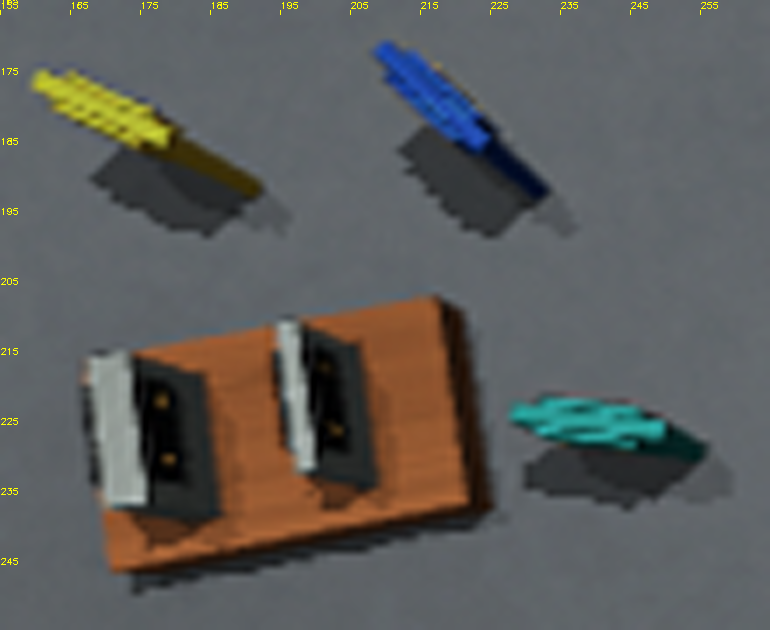

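View pics/c3.png

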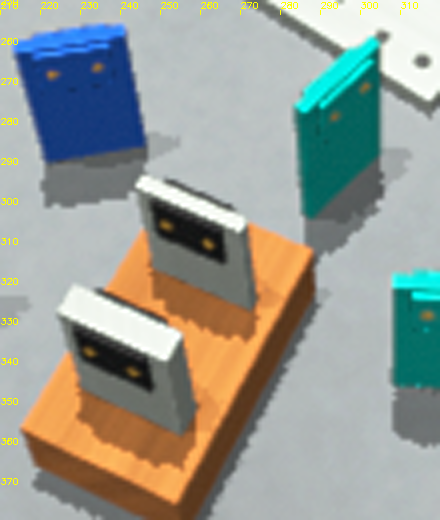

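View pics/c4.png

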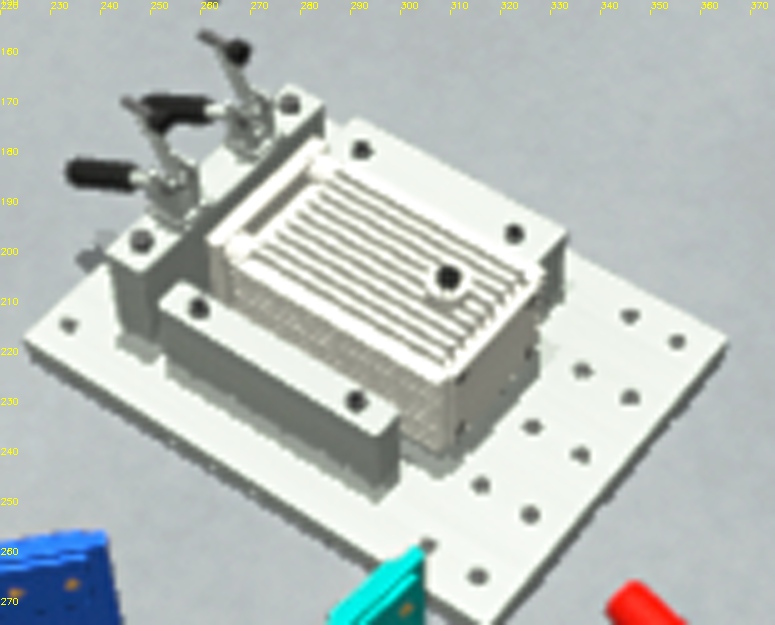

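```bash
python3 - <<'E'
from h import *
np.set_printoptions(precision=4,suppress=True)
t=load('top0');s=load('side0')
def P(c,x0,y0,sc,X,Y,z): return onz(c,x0+(X+.5)/sc-.5,y0+(Y+.5)/sc-.5,z)
print('base top');B=[P(t,265,125,5,*p,.015) for p in[(28,68),(373,70),(375,542),(15,540)]];print(np.array(B))
print('side base');print(np.array([P(s,220,150,5,*p,.015) for p in[(25,342),(728,343),(487,625)]]))
print('thin bar top z.06');print(np.array([P(t,265,125,5,*p,.06) for p in[(70,157),(105,157),(100,382),(63,380)]]))
print(np.array([P(s,220,150,5,*p,.06) for p in[(160,303),(185,282),(398,412),(375,435)]]))
print('thick');print(np.array([P(t,265,125,5,*p,.06) for p in[(277,157),(342,157),(342,383),(277,383)]]))
print('casting z.085');print(np.array([P(t,265,125,5,*p,.085) for p in[(122,157),(275,157),(272,403),(117,403)]]))
print(np.array([P(s,220,150,5,*p,.085) for p in[(212,238),(318,140),(545,270),(443,380)]]))
print('stop top front edge z.075');print(np.array([P(t,265,125,5,*p,.075) for p in[(72,130),(320,130)]]))
print('block z.05');print(np.array([P(t,155,165,7,*p,.05) for p in[(438,297),(472,500),(112,570),(88,355)]]))
print(np.array([P(s,210,250,4,*p,.05) for p in[(315,255),(180,503),(22,428)]]))
print('thin plate top z.135');print(np.array([P(t,155,165,7,*p,.135) for p in[(278,322),(298,320),(316,470),(297,474)]]))
print(np.array([P(s,210,250,4,*p,.135) for p in[(140,177),(246,233),(240,222)]]))
print('thick plate');print(np.array([P(t,155,165,7,*p,.135) for p in[(88,358),(130,350),(147,505),(103,508)]]))
E
```

```text
base top
[[ 0.7453  0.1551  0.015 ]
 [ 0.7453 -0.0643  0.015 ]
 [ 0.4456 -0.0628  0.015 ]
 [ 0.4462  0.1563  0.015 ]]
side base
[[ 0.7428  0.1594  0.015 ]
 [ 0.4444 -0.0568  0.015 ]
 [ 0.4478  0.1578  0.015 ]]
thin bar top z.06
[[0.6742 0.1233 0.06  ]
 [0.6743 0.1021 0.06  ]
 [0.5366 0.103  0.06  ]
 [0.5377 0.1249 0.06  ]]
[[0.6756 0.1236 0.06  ]
 [0.6744 0.1055 0.06  ]
 [0.5372 0.1079 0.06  ]
 [0.5379 0.1256 0.06  ]]
thick
[[ 0.6749 -0.0019  0.06  ]
 [ 0.6751 -0.0413  0.06  ]
 [ 0.5366 -0.0404  0.06  ]
 [ 0.5364 -0.0019  0.06  ]]
casting z.085
[[ 0.6673  0.0904  0.085 ]
 [ 0.6678 -0.0001  0.085 ]
 [ 0.5208  0.0017  0.085 ]
 [ 0.5205  0.0913  0.085 ]]
[[0.6669 0.0902 0.085 ]
 [0.6657 0.0052 0.085 ]
 [0.5192 0.0088 0.085 ]
 [0.5197 0.0947 0.085 ]]
stop top front edge z.075
[[ 0.6866  0.1211  0.075 ]
 [ 0.6875 -0.0273  0.075 ]]
block z.05
[[0.5193 0.3039 0.05  ]
 [0.4334 0.2857 0.05  ]
 [0.4039 0.4341 0.05  ]
 [0.494  0.4503 0.05  ]]
[[0.4298 0.2911 0.05  ]
 [0.4024 0.4355 0.05  ]
 [0.4916 0.453  0.05  ]]
thin plate top z.135
[[0.4974 0.344  0.135 ]
 [0.4983 0.3363 0.135 ]
 [0.4398 0.3261 0.135 ]
 [0.4382 0.3333 0.135 ]]
[[0.499  0.3412 0.135 ]
 [0.4361 0.3342 0.135 ]
 [0.4423 0.3313 0.135 ]]
thick plate
[[0.483  0.4169 0.135 ]
 [0.4862 0.4008 0.135 ]
 [0.4261 0.3903 0.135 ]
 [0.4249 0.4071 0.135 ]]
```

Sizes and heights check out in both views. The thin bar is on the left, the thin plate is centred near (0.4685, 0.3345) with the block yawed about 0.188, and the gap centre is at y≈0.098. I'm moving above the plate with the fingers part closed, to clear the thick plate.

Request:
{"name": "drive_tool", "arguments": {
  "increments": [
    [0.6,10.4,14.5,0,0,0,-0.17],
    [0.6,10.4,14.5,0,0,0,-0.17],
    [0.6,10.4,14.5,0,0,0,-0.17],
    [0.6,10.4,14.5,0,0,0,-0.17],
    [0.6,10.4,14.5,0,0,0,-0.17],
    [0.6,10.4,14.5,0,0,0,-0.17],
    [0.6,10.4,14.5,0,0,0,-0.17],
    [0.6,10.4,14.5,0,0,0,-0.17],
    [0.6,10.4,14.5,0,0,0,-0.17],
    [0.6,10.4,14.5,0,0,0,-0.17],
    [0.6,10.3,35.86,0,0,0,-0.17],
    [0.6,10.3,35.86,0,0,0,-0.17],
    [0.6,10.3,35.86,0,0,0,-0.17],
    [0.6,10.3,35.86,0,0,0,-0.17],
    [0.6,10.3,35.86,0,0,0,-0.17],
    [0.6,10.3,35.86,0,0,0,-0.17],
    [0.6,10.3,35.86,0,0,0,-0.17],
    [0.6,10.3,35.86,0,0,0,-0.17],
    [0.6,10.3,35.86,0,0,0,-0.17],
    [0.6,10.3,35.86,0,0,0,-0.17]
  ],
  "squeeze": 30
}}

```text
t: 1.77
tool_pos: [0.4644, 0.1956, 0.2434]
orientation: [3.127, 0.298, -0.0]
force: [1.4, -0.2, 1.1]
opening: 0.037
```

Request:
{"name": "drive_tool", "arguments": {
  "increments": [
    [0.6,0.1,5.0,0,0,0,0],
    [0.6,0.1,5.0,0,0,0,0],
    [0.6,0.1,5.0,0,0,0,0],
    [0.6,0.1,5.0,0,0,0,0],
    [0.6,0.1,5.0,0,0,0,0],
    [0.6,0.1,5.0,0,0,0,0]
  ]
}}

```text
t: 2.27
tool_pos: [0.4672, 0.3182, 0.2429]
orientation: [3.126, 0.299, -0.002]
force: [-0.2, -0.5, -0.0]
opening: 0.0368
```

```bash
python3 - <<'E'
from h import *
np.set_printoptions(precision=4,suppress=True)
s=robot.read_state();print(s['tool_pos'],s['orientation'],s['q'])
c=shot('side','side1')
p=s['tool_pos']; print(proj(c,p+[0,0,-.025]))
im=cv2.imread('pics/side1.png')[180:400,170:390]; cv2.imwrite('pics/c5.png',cv2.resize(im,None,fx=2.7,fy=2.7,interpolation=2))
E
```

```text
[0.4672 0.3182 0.2429] [ 3.1263  0.299  -0.0019] [ 0.5076  0.0386  1.5864 -0.0005  1.518   1.8877]
(np.float64(260.97222571036957), np.float64(271.90990715091385))
```

View pics/c5.png

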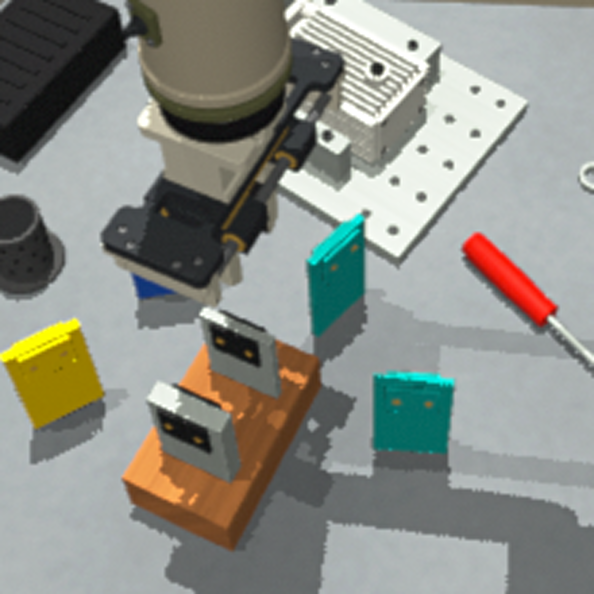

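Request:
{"name": "drive_tool", "arguments": {
  "increments": [
    [0.6,0.05,0.65,0,0,0,0],
    [0.6,0.05,0.65,0,0,0,0],
    [0.6,0.05,0.65,-1.2,0,0,0],
    [0.6,0.05,0.65,-2.4,0,0,0],
    [0.6,0.05,0.65,-3.4,0,0,0],
    [0.6,0.05,0.65,-4.2,0,0,0],
    [0.6,0.05,0.65,-4.84,0,0,0],
    [0.6,0.05,0.65,-4.84,0,0,0],
    [0.6,0.05,0.65,-4.84,0,0,0]
  ]
}}

```text
t: 3.07
tool_pos: [0.4685, 0.3331, 0.1221]
orientation: [3.127, 0.295, -0.003]
force: [0.4, 0.8, 1.2]
opening: 0.0372
```

```bash
python3 - <<'E'
from h import *
shot('side','side2');shot('top','top2')
a=cv2.imread('pics/side2.png')[250:400,190:340]; b=cv2.imread('pics/top2.png')[165:265,140:270]
a=cv2.resize(a,(400,400),interpolation=2);b=cv2.resize(b,(400,308),interpolation=2)
b=np.vstack([b,np.zeros((92,400,3),np.uint8)]);cv2.imwrite('pics/c6.png',np.hstack([a,b]))
E
```

```text
(no output)
```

View pics/c6.png

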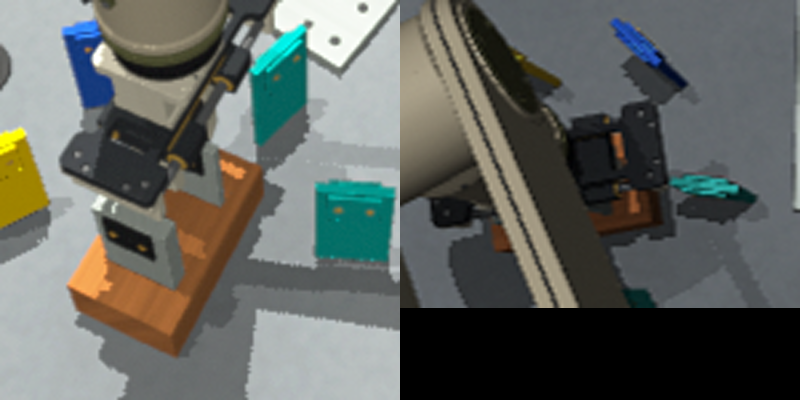

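The fingers straddle the thin plate, clear of the thick one. Closing: the scales should stop them at 16 mm.

Request:
{"name": "drive_tool", "arguments": {
  "increments": [
    [1,0,0,0,0,0,0],
    [1,0,0,0,0,0,0],
    [1,0,0,0,0,0,0],
    [1,0,0,0,0,0,0],
    [1,0,0,0,0,0,0],
    [1,0,0,0,0,0,0]
  ],
  "squeeze": 40
}}

```text
t: 3.67
tool_pos: [0.4692, 0.3352, 0.1234]
orientation: [-3.127, -0.298, -0.002]
force: [-0.3, 1.6, 5.1]
opening: 0.0158
```

Request:
{"name": "drive_tool", "arguments": {
  "increments": [
    [1,0,0,0.4,0,0,0],
    [1,0,0,1.0,0,0,0],
    [1,0,0,1.8,0,0,0],
    [1,0,0,3.0,0,0,0],
    [1,0,0,4.2,0,0,0],
    [1,0,0,5.4,0,0,0],
    [1,0,0,5.6,0,0,0],
    [1,0,0,5.6,0,0,0]
  ]
}}

```text
t: 4.33
tool_pos: [0.4698, 0.3353, 0.2653]
orientation: [-3.126, -0.298, -0.006]
force: [0.5, 0.9, -3.9]
opening: 0.0158
```

```bash
python3 - <<'E'
from h import *
np.set_printoptions(precision=4,suppress=True)
s=robot.read_state();print(s['tool_pos'],s['orientation'],s['opening'],s['force'])
a=shot('side','side3')['image'][:,:,::-1][150:400,140:390]; 
cv2.imwrite('pics/c7.png',cv2.resize(a,(600,600),interpolation=2))
E
```

```text
[0.4698 0.3353 0.2653] [-3.1257 -0.2975 -0.0065] 0.015768727223196458 [ 0.4879  0.9294 -3.8749]
```

View pics/c7.png

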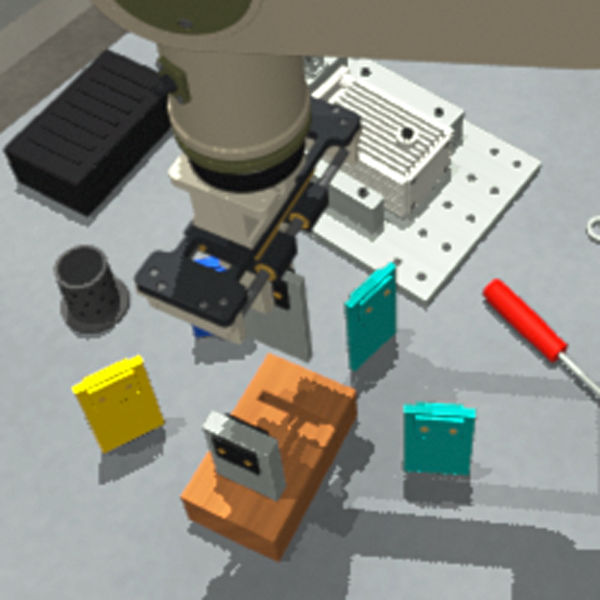

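The plate is in the grip and out of its pocket; the thick plate hasn't moved. Carrying it above the gap.

Request:
{"name": "drive_tool", "arguments": {
  "increments": [
    [1,1.0,-1.5,0,0,0,-0.06],
    [1,1.8,-3.0,0,0,0,-0.12],
    [1,2.6,-4.5,0,0,0,-0.195],
    [1,3.4,-6.0,0,0,0,-0.195],
    [1,4.2,-7.5,0,0,0,-0.195],
    [1,5.0,-8.8,0,0,0,-0.195],
    [1,5.2,-9.5,0,0,0,-0.195],
    [1,5.2,-9.5,0,0,0,-0.195],
    [1,5.2,-9.5,-1,0,0,-0.195],
    [1,5.2,-9.5,-1.8,0,0,-0.195],
    [1,5.2,-9.5,-1.8,0,0,-0.195],
    [1,5.2,-9.5,-1.8,0,0,-0.195]
  ]
}}

```text
t: 5.38
tool_pos: [0.5963, 0.0975, 0.2138]
orientation: [3.141, -0.008, -0.012]
force: [-0.3, 0.3, -3.5]
opening: 0.0156
```

```bash
python3 - <<'E'
from h import *
np.set_printoptions(precision=4,suppress=True)
s=robot.read_state();print(s['tool_pos'],s['orientation'],s['opening'],s['force'])
a=shot('side','side4')['image'][:,:,::-1][130:280,210:360] 
b=shot('top','top4')['image'][:,:,::-1][120:240,260:360]
cv2.imwrite('pics/c8.png',cv2.resize(a,(600,600),interpolation=2))
cv2.imwrite('pics/c9.png',cv2.resize(b,(500,600),interpolation=2))
E
```

```text
[0.5963 0.0975 0.2138] [ 3.1411 -0.0075 -0.0118] 0.015636300401370457 [-0.2655  0.2804 -3.5278]
```

View pics/c8.png

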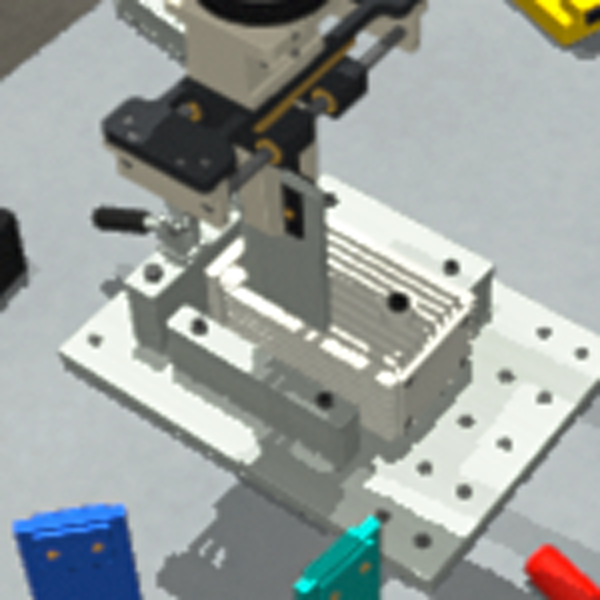

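View pics/c9.png

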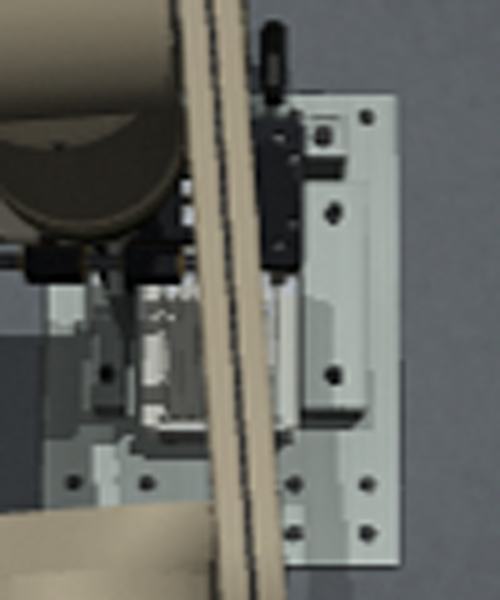

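```bash
python3 - <<'E'
from h import *
np.set_printoptions(precision=4,suppress=True)
c=load('side4')
f=lambda X,Y,z:onz(c,210+(X+.5)/4-.5,130+(Y+.5)/4-.5,z)
print('foot near corner',f(325,328,.106),f(327,325,.106))
print('top near corner',f(326,200,.226))
for y in(.0935,.1015):
  for x in(.566,.627):
    u,v=proj(c,[x,y,.106]);print(x,y,'foot crop px',(u-210)*4+1.5,(v-130)*4+1.5)
print('casting front-left top',f(398,383,.085),'bar front inner top',f(360,408,.06),'outer',f(345,428,.06))
im=cv2.imread('pics/side4.png')[180:250,240:330];cv2.imwrite('pics/c10.png',cv2.resize(im,None,fx=8,fy=8,interpolation=2))
E
```

```text
foot near corner [0.5687 0.098  0.106 ] [0.5692 0.0955 0.106 ]
top near corner [0.5611 0.1017 0.226 ]
0.566 0.0935 foot crop px 333.1717742278338 325.35007703445126
0.627 0.0935 foot crop px 253.80461442811134 280.0130511658939
0.566 0.1015 foot crop px 325.07031328546805 333.7154727370579
0.627 0.1015 foot crop px 245.5610275561978 288.04246898386793
casting front-left top [0.5183 0.0928 0.085 ] bar front inner top [0.537  0.1064 0.06  ] outer [0.5354 0.1238 0.06  ]
```

View pics/c10.png

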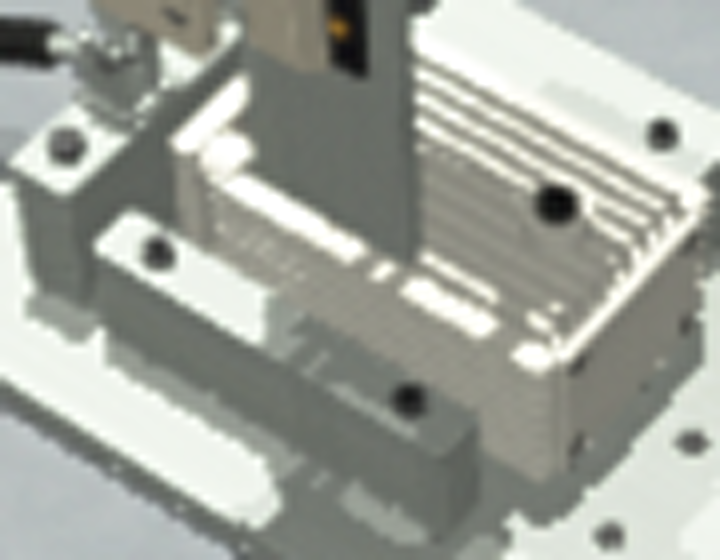

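Request:
{"name": "drive_tool", "arguments": {
  "increments": [
    [1,0,0,-0.28,0,0,0],
    [1,0,0,-0.5,0,0,0],
    [1,0,0,-0.5,0,0,0],
    [1,0,0,-0.5,0,0,0]
  ]
}}

```text
t: 5.82
tool_pos: [0.5985, 0.0974, 0.2048]
orientation: [3.142, -0.008, -0.001]
force: [-1.0, -0.2, -3.3]
opening: 0.016
```

```bash
python3 - <<'E'
from h import *
np.set_printoptions(precision=4,suppress=True)
s=robot.read_state();print(s['tool_pos'],s['orientation'],s['opening'],s['force'])
for n,(y,x) in dict(side=(180,240),top=(140,265)).items():
    im=shot(n,n+'5')['image'][:,:,::-1][y:y+70,x:x+90];cv2.imwrite(f'pics/{n}5c.png',cv2.resize(im,None,fx=8,fy=8,interpolation=2))
E
```

```text
[0.5985 0.0974 0.2048] [ 3.1415 -0.0079 -0.001 ] 0.016049855332242284 [-1.02   -0.1684 -3.3168]
```

View pics/side5c.png

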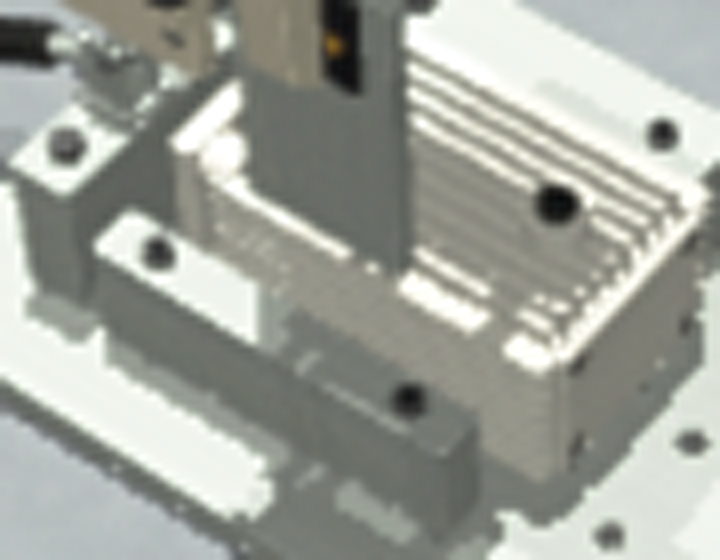

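View pics/top5c.png

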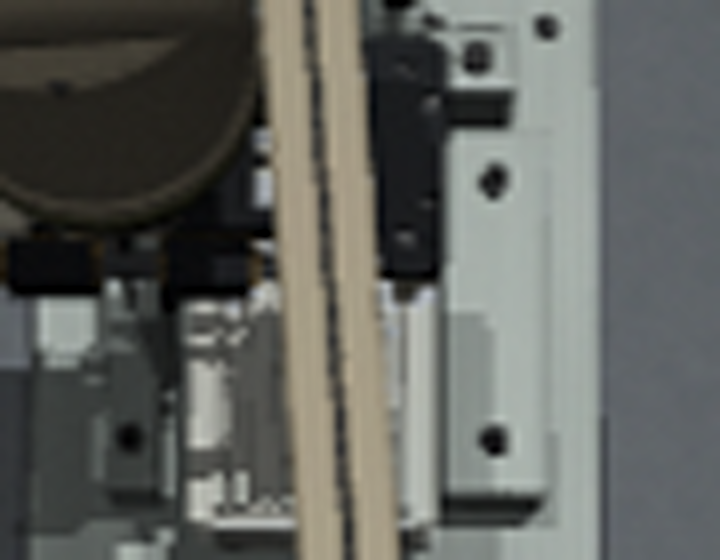

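```bash
python3 - <<'E'
from h import *
np.set_printoptions(precision=4,suppress=True)
c=load('side5')
f=lambda X,Y,z:onz(c,240+(X+.5)/8-.5,180+(Y+.5)/8-.5,z)
for z in(.092,.0965,.101):print('foot',z,f(392,273,z),f(240,186,z))
print('casting edge',f(400,288,.085),f(475,330,.085),f(553,367,.085))
print('bar',f(475,415,.06),f(445,452,.06),f(265,290,.06))
# dark scale of plate: edge of plate right vertical near end
g=np.load('pics/side5.npz')['image'][205:225,280:300].astype(int).sum(2)//3
print(g)
E
```

```text
foot 0.092 [0.5766 0.0976 0.092 ] [0.6357 0.0978 0.092 ]
foot 0.0965 [0.5742 0.1004 0.0965] [0.6331 0.1006 0.0965]
foot 0.101 [0.5719 0.1032 0.101 ] [0.6304 0.1034 0.101 ]
casting edge [0.5747 0.0965 0.085 ] [0.5464 0.0961 0.085 ] [0.5191 0.0936 0.085 ]
bar [0.5387 0.1069 0.06  ] [0.5377 0.1235 0.06  ] [0.6211 0.1065 0.06  ]
[[105 105 105 104 105 105 105 105 104 103  96 114 140 144 140 136 134 137
  142 143]
 [105 105 106 106 104 106 106 104 104 103  95 112 132 138 142 144 140 134
  134 136]
 [102 105 106 106 105 105 105 104 105 105  96 110 134 136 134 141 146 142
  137 134]
 [115 103 103 105 106 105 105 106 103 106  97 111 141 142 136 133 134 139
  145 141]
 [186 141 116 104 103 104 105 105 104 107  98 107 130 141 147 141 135 136
  136 142]
 [245 233 187 134 107 104 104 104 106 107  96 108 146 144 157 146 142 139
  136 135]
 [160 206 246 205 128 106 106 103 106 106  98 139 219 197 156 133 135 141
  142 140]
 [142 151 179 155 122 123 131 112 103 106  94 109 174 242 218 171 148 134
  139 146]
 [143 141 147 142 137 151 210 149 109 110 102 143 137 151 199 244 222 166
  140 134]
 [145 14
[... 227 characters left out ...]
 166 138
  151 204]
 [146 145 144 145 144 144 144 138 140 146 156 208 245 250 252 251 250 200
  181 149]
 [144 147 143 143 144 145 141 143 144 142 140 144 162 227 247 251 252 252
  250 202]
 [143 144 146 144 139 143 145 143 143 144 142 136 140 153 184 229 248 251
  252 252]
 [124 139 144 145 144 145 143 143 143 143 146 145 139 139 145 152 182 230
  250 251]
 [117 122 127 141 141 144 146 143 140 145 146 144 143 142 143 143 146 153
  198 174]
 [114 118 122 121 123 139 140 145 146 141 142 146 143 142 146 146 139 142
  147 144]
 [118 117 115 116 120 124 137 144 143 144 143 144 145 143 140 145 146 142
  141 145]
 [125 118 118 116 116 117 122 127 141 141 143 145 145 140 143 145 145 145
  143 141]]
```

Request:
{"name": "drive_tool", "arguments": {
  "increments": [
    [1,0,0.06,0,0,0,0],
    [1,0,0.06,-0.2,0,0,0],
    [1,0,0.06,-0.4,0,0,0],
    [1,0,0.06,-0.55,0,0,0],
    [1,0,0.06,-0.65,0,0,0],
    [1,0,0.06,-0.75,0,0,0],
    [1,0,0.06,-0.75,0,0,0]
  ]
}}

```text
t: 6.5
tool_pos: [0.5984, 0.0987, 0.1854]
orientation: [3.142, -0.008, -0.002]
force: [0.8, -0.2, -4.4]
opening: 0.0154
```

```bash
python3 - <<'E'
from h import *
np.set_printoptions(precision=4,suppress=True)
s=robot.read_state();print(s['tool_pos'],s['orientation'],s['wrist_torque'],s['force'])
for n,(y,x) in dict(side=(180,240)).items():
    im=shot(n,n+'6')['image'][:,:,::-1][y:y+70,x:x+90];cv2.imwrite(f'pics/{n}6c.png',cv2.resize(im,None,fx=8,fy=8,interpolation=2))
E
```

```text
[0.5984 0.0987 0.1854] [ 3.1415 -0.0083 -0.0021] [-0.011   0.0269  0.011 ] [ 0.8305 -0.163  -4.3523]
```

View pics/side6c.png

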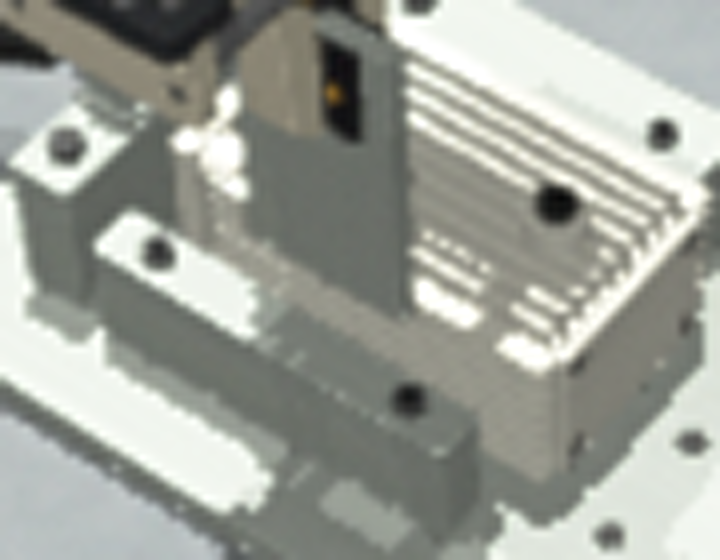

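The foot is now 7 mm below the casting top with no contact force. Easing past the bar top.

Request:
{"name": "drive_tool", "arguments": {
  "increments": [
    [1,0,0,-0.25,0,0,0],
    [1,0,0,-0.5,0,0,0],
    [1,0,0,-0.7,0,0,0],
    [1,0,0,-0.8,0,0,0],
    [1,0,0,-0.9,0,0,0],
    [1,0,0,-1.0,0,0,0],
    [1,0,0,-1.0,0,0,0]
  ]
}}

```text
t: 7.13
tool_pos: [0.5985, 0.0987, 0.1607]
orientation: [3.142, -0.008, -0.001]
force: [0.3, 1.1, -3.5]
opening: 0.0155
```

```bash
python3 - <<'E'
from h import *
np.set_printoptions(precision=4,suppress=True)
s=robot.read_state();print(s['tool_pos'],s['orientation'],s['wrist_torque'],s['force'])
for n,(y,x) in dict(side=(180,240)).items():
    im=shot(n,n+'7')['image'][:,:,::-1][y:y+70,x:x+90];cv2.imwrite(f'pics/{n}7c.png',cv2.resize(im,None,fx=8,fy=8,interpolation=2))
E
```

```text
[0.5985 0.0987 0.1607] [ 3.1415 -0.0082 -0.0013] [ 0.0328 -0.001  -0.0049] [ 0.2799  1.1428 -3.5332]
```

View pics/side7c.png

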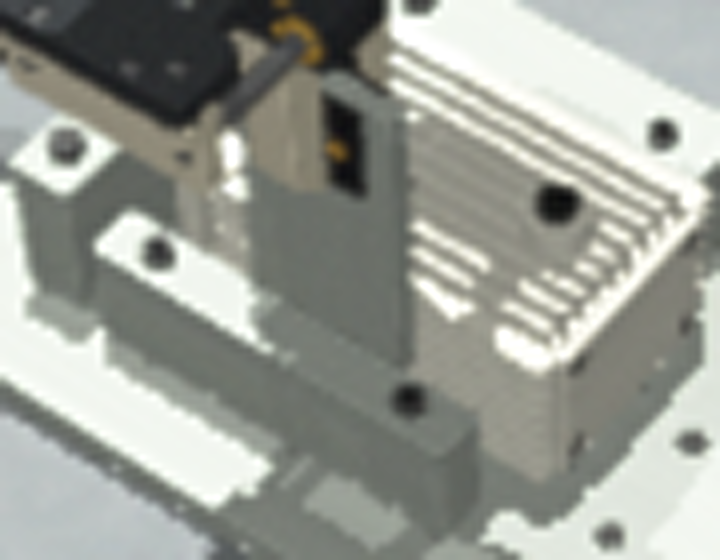

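The plate is in the gap with forces unchanged. Lowering to just short of the base.

Request:
{"name": "drive_tool", "arguments": {
  "increments": [
    [1,0,0,-0.3,0,0,0],
    [1,0,0,-0.6,0,0,0],
    [1,0,0,-0.9,0,0,0],
    [1,0,0,-1.1,0,0,0],
    [1,0,0,-1.3,0,0,0],
    [1,0,0,-1.4,0,0,0],
    [1,0,0,-1.4,0,0,0]
  ]
}}

```text
t: 7.77
tool_pos: [0.5982, 0.0987, 0.1253]
orientation: [3.141, -0.008, -0.002]
force: [-0.7, 0.1, -3.0]
opening: 0.0159
```

Request:
{"name": "drive_tool", "arguments": {
  "increments": [
    [1,0,0,-0.06,0,0,0],
    [1,0,0,-0.1,0,0,0],
    [1,0,0,-0.14,0,0,0],
    [1,0,0,-0.14,0,0,0]
  ]
}}

```text
t: 8.1
tool_pos: [0.5992, 0.0988, 0.1235]
orientation: [-3.141, 0.008, -0.002]
force: [-0.1, 0.3, -1.5]
opening: 0.0156
```

Request:
{"name": "drive_tool", "arguments": {
  "increments": [
    [1,0,0,-0.05,0,0,0],
    [1,0,0,-0.05,0,0,0],
    [1,0,0,-0.05,0,0,0]
  ]
}}

```text
t: 8.35
tool_pos: [0.5996, 0.0989, 0.1235]
orientation: [-3.141, 0.008, -0.003]
force: [-2.4, -0.9, 6.9]
opening: 0.0159
```

Firm on the base (+7 N at the height expected from the block). Letting go and rising straight up.

Request:
{"name": "drive_tool", "arguments": {
  "increments": [
    [0.6,0,0,0.03,0,0,0],
    [0.6,0,0,0.03,0,0,0],
    [0.6,0,0,0.03,0,0,0],
    [0.6,0,0,0.03,0,0,0],
    [0.6,0,0,0.5,0,0,0],
    [0.6,0,0,1.2,0,0,0],
    [0.6,0,0,2.4,0,0,0],
    [0.6,0,0,3.6,0,0,0],
    [0.6,0,0,4.4,0,0,0],
    [0.6,0,0,4.4,0,0,0]
  ]
}}

```text
t: 9.18
tool_pos: [0.6016, 0.099, 0.239]
orientation: [-3.141, 0.008, -0.015]
force: [0.2, -1.1, 0.9]
opening: 0.0372
```

```bash
python3 - <<'E'
from h import *
np.set_printoptions(precision=4,suppress=True)
s=robot.read_state();print(s['tool_pos'],s['orientation'],s['opening'],s['force'])
for n,(y,x) in dict(side=(180,240)).items():
    im=shot(n,n+'8')['image'][:,:,::-1][y:y+70,x:x+90];cv2.imwrite(f'pics/{n}8c.png',cv2.resize(im,None,fx=8,fy=8,interpolation=2))
E
```

```text
[0.6016 0.099  0.239 ] [-3.1407  0.0081 -0.0154] 0.03719678136575072 [ 0.1716 -1.0532  0.8806]
```

View pics/side8c.png

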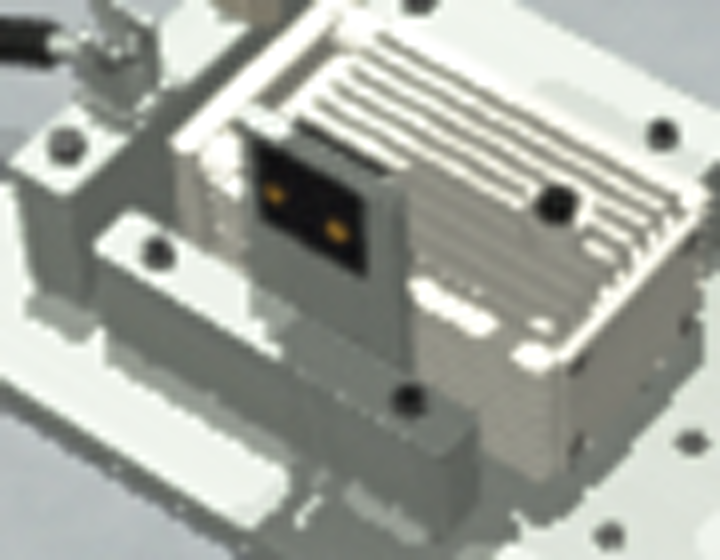

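The plate stands upright in the gap, clear of the fingers. For the push I'll pitch the tool about 0.45 rad so the gripper body leans back, away from the plate. It goes down in front of the closed end with two fingertips spaced about 54 mm apart.

Request:
{"name": "drive_tool", "arguments": {
  "increments": [
    [0.6,-1.4,-0.6,0,0,0,0],
    [0.6,-2.8,-1.2,0,0,0,0],
    [0.6,-4.0,-1.8,0,0,-0.1,0],
    [0.6,-5.06,-2.1,0,0,-0.2,0],
    [0.6,-5.06,-2.1,0,0,-0.3,0],
    [0.6,-5.06,-2.1,0,0,-0.4,0],
    [0.6,-5.06,-2.1,0,0,-0.45,0],
    [0.6,-5.06,-2.1,-1.2,0,-0.45,0],
    [0.6,-5.06,-2.1,-2.4,0,-0.45,0],
    [0.6,-5.06,-2.1,-3.6,0,-0.45,0],
    [0.6,-5.06,-2.1,-4.6,0,-0.45,0],
    [0.6,-5.06,-2.1,-5.2,0,-0.45,0],
    [0.6,-5.06,-2.1,-5.2,0,-0.45,0]
  ]
}}

```text
t: 10.32
tool_pos: [0.4684, 0.0463, 0.0957]
orientation: [-3.064, 0.008, -0.687]
force: [-0.2, 0.6, -0.9]
opening: 0.037
```

```bash
python3 - <<'E'
from h import *
np.set_printoptions(precision=4,suppress=True)
s=robot.read_state();print(s['tool_pos'],s['orientation'],s['opening'],s['force'],s['q'])
for n,(y,x) in dict(side=(140,220),top=(120,230)).items():
    im=shot(n,n+'9')['image'][:,:,::-1][y:y+130,x:x+170];cv2.imwrite(f'pics/{n}9c.png',cv2.resize(im,None,fx=4.5,fy=4.5,interpolation=2))
E
```

```text
[0.4684 0.0463 0.0957] [-3.0643  0.0081 -0.6868] 0.03701496217324096 [-0.2311  0.5865 -0.9208] [-0.0155 -0.5592  2.4186  0.009   0.8412  1.5561]
```

View pics/side9c.png

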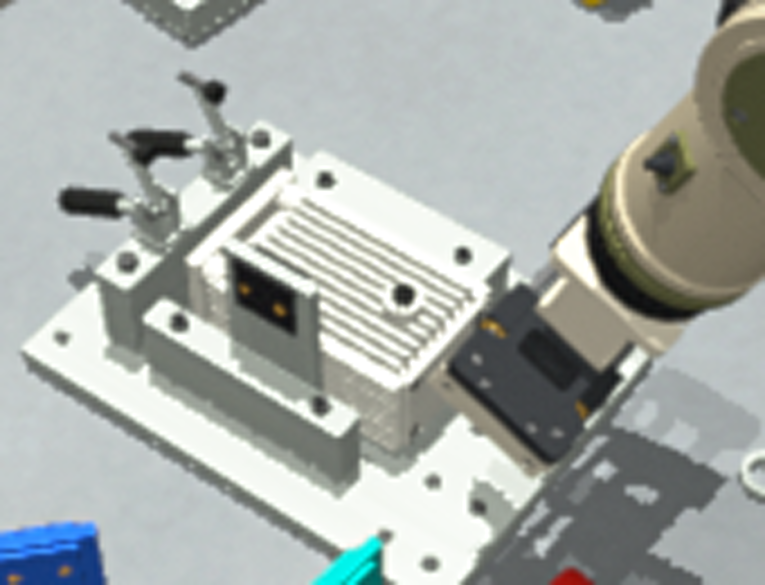

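View pics/top9c.png

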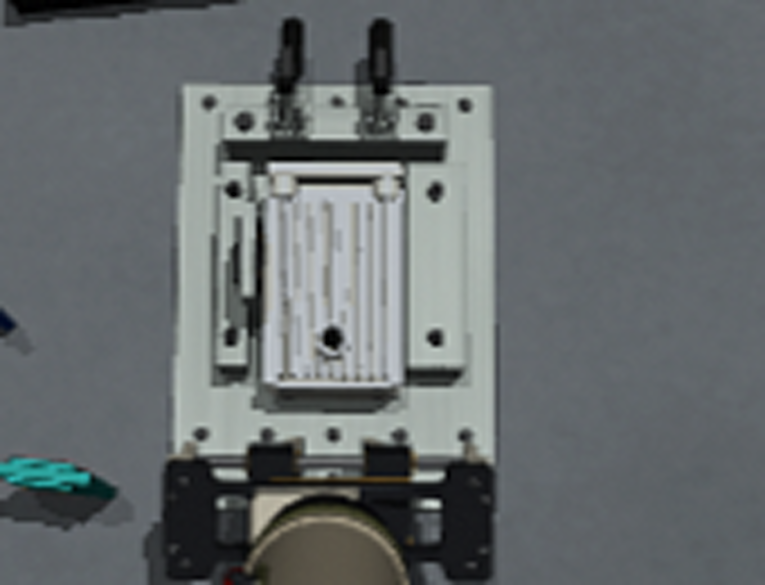

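Request:
{"name": "drive_tool", "arguments": {
  "increments": [
    [0.6,0.3,0,-0.4,0,0,0],
    [0.6,0.6,0,-0.8,0,0,0],
    [0.6,0.6,0,-1.2,0,0,0],
    [0.6,0.6,0,-1.43,0,0,0],
    [0.6,0.6,0,-1.43,0,0,0],
    [0.6,0.6,0,-1.43,0,0,0]
  ]
}}

```text
t: 10.92
tool_pos: [0.4876, 0.0463, 0.0666]
orientation: [-3.061, 0.008, -0.701]
force: [0.2, -0.9, 0.3]
opening: 0.0376
```

Request:
{"name": "drive_tool", "arguments": {
  "increments": [
    [0.6,0.15,0,-0.1,0,0,0],
    [0.6,0.3,0,-0.1,0,0,0],
    [0.6,0.4,0,-0.1,0,0,0],
    [0.6,0.5,0,-0.1,0,0,0],
    [0.6,0.6,0,-0.1,0,0,0],
    [0.6,0.7,0,-0.1,0,0,0],
    [0.6,0.7,0,-0.1,0,0,0]
  ]
}}

```text
t: 11.5
tool_pos: [0.5049, 0.0463, 0.0633]
orientation: [-3.062, 0.008, -0.699]
force: [-2.4, 0.2, 1.0]
opening: 0.0371
```

Contact at the expected place (−2.4 N in x). Pushing slowly.

Request:
{"name": "drive_tool", "arguments": {
  "increments": [
    [0.6,0.06,0,0,0,0,0],
    [0.6,0.12,0,0,0,0,0],
    [0.6,0.18,0,0,0,0,0],
    [0.6,0.24,0,0,0,0,0],
    [0.6,0.3,0,0,0,0,0],
    [0.6,0.36,0,0,0,0,0],
    [0.6,0.42,0,0,0,0,0],
    [0.6,0.48,0,0,0,0,0],
    [0.6,0.48,0,0,0,0,0]
  ]
}}

```text
t: 12.25
tool_pos: [0.5167, 0.0463, 0.0632]
orientation: [-3.061, 0.008, -0.7]
force: [-3.1, 1.0, 1.5]
opening: 0.037
```

```bash
python3 - <<'E'
from h import *
np.set_printoptions(precision=4,suppress=True)
s=robot.read_state();print(s['tool_pos'],s['orientation'],s['opening'],s['force'],s['q'])
for n,(y,x) in dict(side=(140,220),top=(120,230)).items():
    im=shot(n,n+'10')['image'][:,:,::-1][y:y+130,x:x+170];cv2.imwrite(f'pics/{n}10c.png',cv2.resize(im,None,fx=4.5,fy=4.5,interpolation=2))
E
```

```text
[0.5167 0.0463 0.0632] [-3.0615  0.0079 -0.6996] 0.03699138540472507 [-3.0561  0.9665  1.4551] [-0.0135 -0.3116  2.3168  0.0093  0.6872  1.5566]
```

View pics/top10c.png

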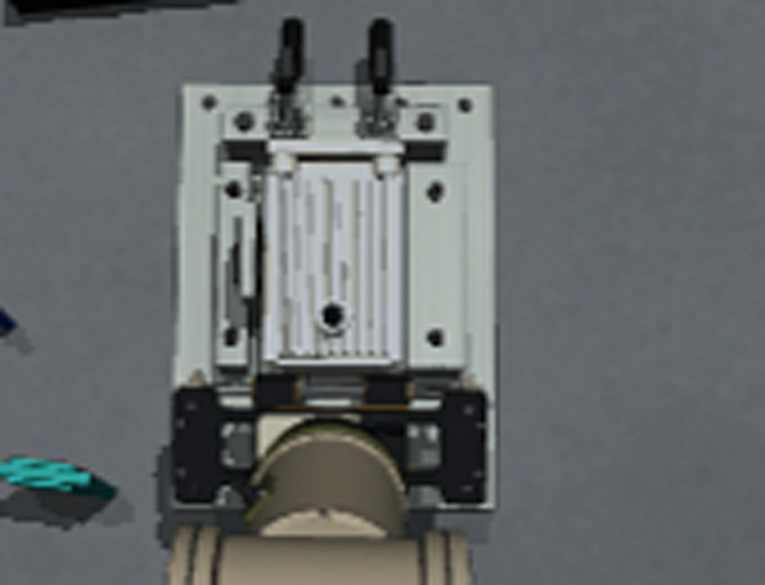

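View pics/side10c.png

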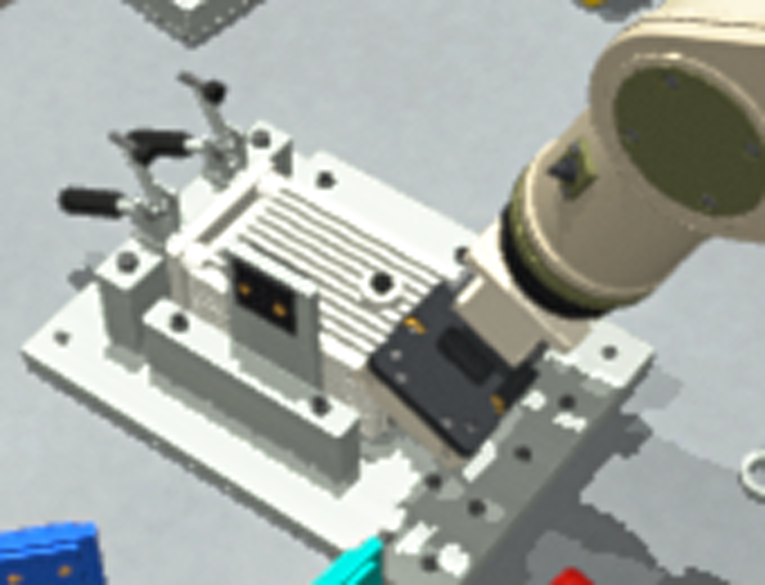

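The casting slides squarely at about 3 N, the plate stays put, and only a few mm remain. Continuing into the stop.

Request:
{"name": "drive_tool", "arguments": {
  "increments": [
    [0.6,0.06,0,0,0,0,0],
    [0.6,0.12,0,0,0,0,0],
    [0.6,0.18,0,0,0,0,0],
    [0.6,0.24,0,0,0,0,0],
    [0.6,0.24,0,0,0,0,0]
  ]
}}

```text
t: 12.77
tool_pos: [0.5192, 0.0465, 0.0612]
orientation: [-3.064, 0.007, -0.687]
force: [-33.6, -0.7, 24.3]
opening: 0.0371
```

Request:
{"name": "drive_tool", "arguments": {
  "increments": [
    [0.6,-0.04,0,0.04,0,0,0],
    [0.6,-0.04,0,0.04,0,0,0],
    [0.6,-0.04,0,0.04,0,0,0],
    [0.6,-0.04,0,0.04,0,0,0]
  ]
}}

```text
t: 13.1
tool_pos: [0.5186, 0.0464, 0.0615]
orientation: [-3.064, 0.008, -0.69]
force: [-13.4, 0.3, 2.6]
opening: 0.037
```

```bash
python3 - <<'E'
from h import *
np.set_printoptions(precision=4,suppress=True)
for n,(y,x) in dict(side=(140,220),top=(120,230)).items():
    im=shot(n,n+'11')['image'][:,:,::-1][y:y+130,x:x+170];cv2.imwrite(f'pics/{n}11c.png',cv2.resize(im,None,fx=4.5,fy=4.5,interpolation=2))
s=robot.read_state();print(s['t'],s['tool_pos'],s['orientation'],s['force'])
E
```

```text
13.2 [0.5186 0.0464 0.0615] [-3.0637  0.0076 -0.6897] [-12.0789  -0.3602   2.4092]
```

View pics/top11c.png

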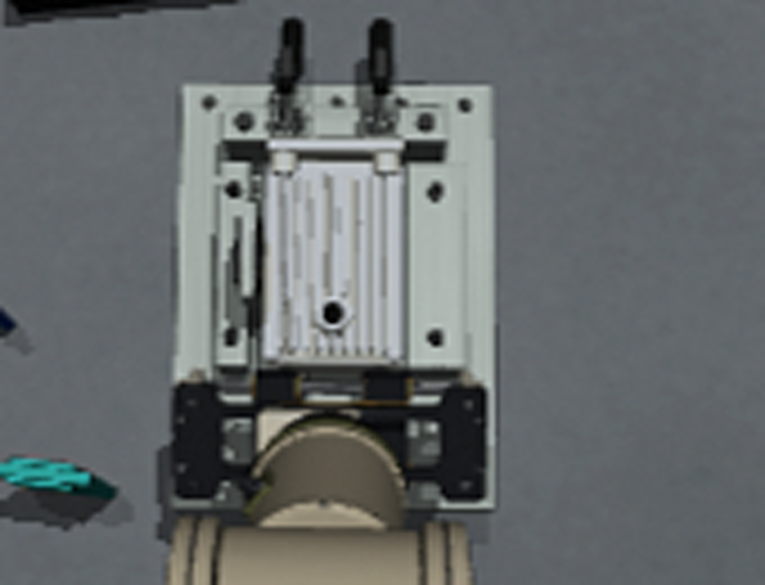

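View pics/side11c.png

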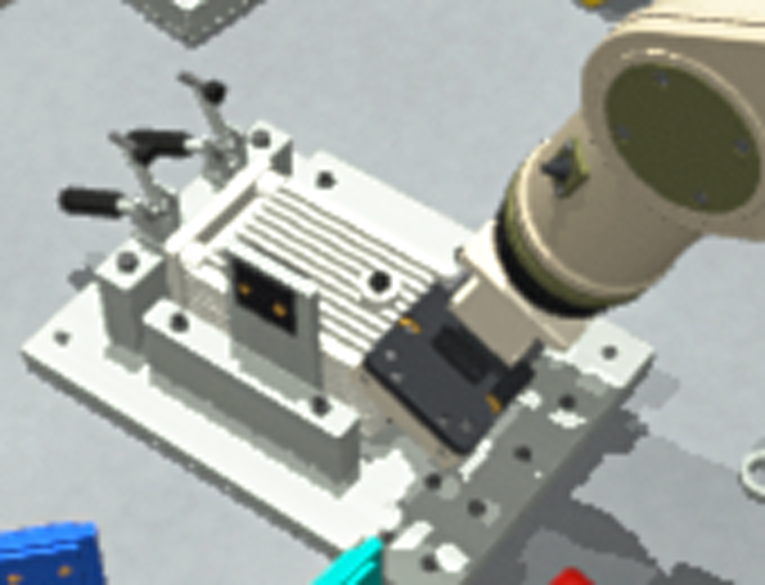

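Request:
{"name": "drive_tool", "arguments": {
  "increments": [
    [0.6,0.02,0,0,0,0,0],
    [0.6,0.03,0,0,0,0,0],
    [0.6,0.03,0,0,0,0,0],
    [0.6,0.03,0,0,0,0,0],
    [0.6,0.03,0,0,0,0,0],
    [0.6,0.03,0,0,0,0,0]
  ]
}}

```text
t: 13.7
tool_pos: [0.5189, 0.0464, 0.0614]
orientation: [-3.064, 0.007, -0.688]
force: [-20.6, 0.4, 8.7]
opening: 0.0372
```

```bash
python3 - <<'E'
from h import *
np.set_printoptions(precision=4,suppress=True)
c=shot('top','top12')
im=c['image'][:,:,::-1][140:215,270:340];cv2.imwrite('pics/top12c.png',cv2.resize(im,None,fx=8,fy=8,interpolation=2))
im=shot('side','side12')['image'][:,:,::-1][155:225,235:325];cv2.imwrite('pics/side12c.png',cv2.resize(im,None,fx=8,fy=8,interpolation=2))
s=robot.read_state();print(s['t'],s['tool_pos'],s['orientation'],s['force'])
E
```

```text
13.8 [0.5189 0.0464 0.0614] [-3.0641  0.0075 -0.6878] [-19.4186  -1.3028   9.4388]
```

View pics/top12c.png

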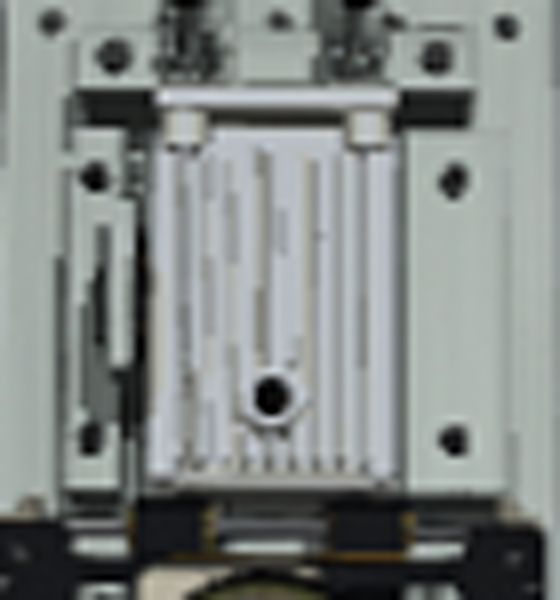

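View pics/side12c.png

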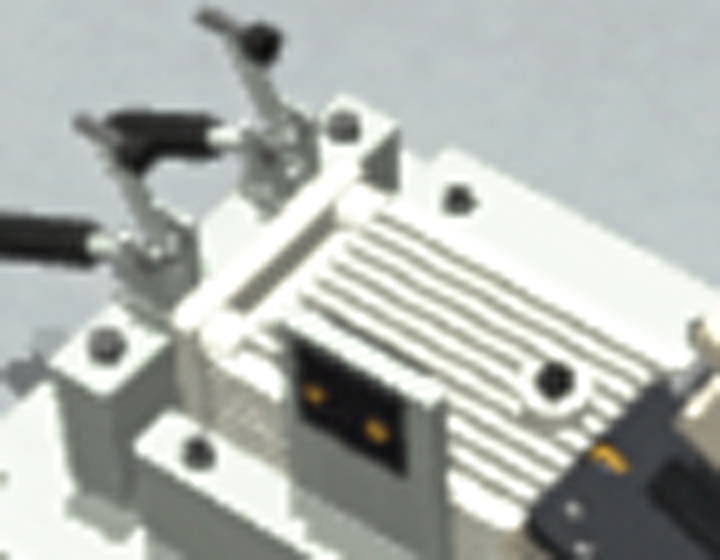

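```bash
python3 - <<'E'
from h import *
np.set_printoptions(precision=4,suppress=True)
c=load('top12')
f=lambda X,Y,z:onz(c,270+(X+.5)/8-.5,140+(Y+.5)/8-.5,z)
print('flange edge',f(158,90,.085),f(397,90,.085),'stop edge',f(78,92,.075),f(472,92,.075))
print('plate top corners',f(107,200,.135),f(133,200,.135),f(130,367,.135),f(112,367,.135))
print('casting L/R',f(150,300,.085),f(403,300,.085),'bar inner',f(122,150,.06))
print(robot.read_state()['force'])
E
```

```text
flange edge [0.6832 0.0897 0.085 ] [0.6837 0.0012 0.085 ] stop edge [0.6852 0.1201 0.075 ] [ 0.6861 -0.0272  0.075 ]
plate top corners [0.6282 0.104  0.135 ] [0.6282 0.0949 0.135 ] [0.5686 0.0951 0.135 ] [0.5686 0.1013 0.135 ]
casting L/R [0.6036 0.0915 0.085 ] [ 0.6041 -0.001   0.085 ] bar inner [0.6671 0.1044 0.06  ]
[-19.4186  -1.3028   9.4388]
```

The reach (0.5189, against 0.519 predicted), the abrupt rise in force and the pictures all indicate contact with the stop, so I'm handing in while pressing at about 20 N.

```bash
python3 - <<'E'
from plant import robot
print(robot.close_job()); s=robot.read_state(); print(s['t'],s['force'],s['tool_pos'])
E
```

```text
the job is handed in; nothing more can be done
None
the job is handed in; nothing more can be done
```

I placed the thin plate in the wide left gap, pushed the casting back onto the stop, and handed the job in at about 13.8 s, still pressing with about 20 N.

- **Plate:** I took it out of the block and lowered it between the thin bar and the casting, midway along. It met the base with about 7 N at the expected height, and I let go and rose clear. The last pictures show it upright in the gap, untouched and in the same place after the push.
- **Casting:** I pushed it straight back with two fingertips, with the tool pitched so the gripper body stayed clear of the plate. It slid at about 3 N. The force rose sharply (briefly to about 34 N) where the stop was expected, with the tool at x = 0.519 m as predicted. I then set the push to about 20 N.
- **Squareness and other parts:** The casting looks flat and square, to within about 0.006 rad. The pictures showed no sign of the thick plate or the other parts being disturbed, but I did not measure them.

Two checks disagreed:
- **Flange gap:** The final top view puts the flange edge about 2 mm short of the stop. One pixel is about 3 mm there, so I trusted the force and the reach instead.
- **Gap position:** The two cameras differed by about 3 mm on where the gap was across the fixture. I chose a position that fitted both readings, and the plate went in with no contact force.

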